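# Put the shaping blocks away

## Robot

A 6-joint arm with a two-finger parallel gripper is mounted at the origin on the work surface. World frame = base frame: x ahead of the robot, y to its left, z up, the work surface at z = 0. Lengths are in m, angles in rad, forces in N, time in s.
With the tool pointing down it reaches from about 0.375 to 0.9 m from the base axis. Payload 3.1 kg.
Tool frame: the origin (TCP) lies midway between the tips of the shut fingers; the grasp point (between the pads) lies 19 mm behind it (manip.grip_depth is the distance from the TCP to the grasp point, in m); z points along the fingers, y is the line along which they close (so a half turn about z gives the same grasp; the last joint's range is limited). The gripper opens to 85 mm and grips with 20 to 120 N. Pads are 22 mm wide; open, the fingers measure 114 mm over their backs; the gripper's body (76 mm by 85 mm) begins 54 mm behind the grasp point. The pads swing forward as they close: fully open they stand 13 mm farther back than shut.
Start: joints at [1.056, 0.527, 1.433, -0, 1.181, -0.178], TCP at [0.206, 0.59, 0.195] pointing down, gripper open.
Joint ranges: [-3.08, 3.08], [-0.75, 2.2], [0.22, 2.44], [-1.43, 4.57], [0, 2.65], [-2.85, 2.85]. Speed limits (rad/s): [2.79, 2.79, 3.14, 3.14, 3.14, 3.14].

## Interface

Orientations are given as a unit quaternion [x, y, z, w].
In Python, from station import telemetry, snapshot, manip gives the robot as it stands. The module is installed in compiled form; this text tells all that it offers.
- The arm moves only by the shell command python3 -m crank 'ROWS' [OPENING] [FORCE]. ROWS is text: rows parted by semicolons, each of 6 numbers parted by spaces: the shift along the tool's x, y, z as a fraction of full scale, then the turn, a rotation vector about the tool's x, y, z as a fraction of full scale. A call has exactly 5 rows; each row shifts and turns the commanded pose from where the row before left it, along the tool's axes as they then stand; what a row does not reach is not made up. Full scale, the value 1, is 4 cm for a shift and 90 degrees for a turn. A row lasts 1/10 s, in which the tool goes at most 50 mm and 8.59 degrees, less where a joint would pass 70% of its speed; a pose out of reach is approached as far as the arm can. A call with a number of a shift or a turn outside -1 to 1 is refused whole. A call with a gripper value outside its range is refused whole. OPENING is the opening, from -1 (shut) to 1 (fully open), set as the call begins (- or left out, the last holds). The fingers move at their own pace and stop on an object; FORCE is the grip in N (left out, the last holds). Time passes only in rows, so rows that do not move let the fingers close, or fill a call up. It gives the time, the measured TCP pose, the force, the opening and the grip force at its end, in the units of the state.
- telemetry.sense(): the state, without advancing time (a new reading comes with each control period).
- snapshot(name): name is "side" or "top"; returns a dict with "image" (384x512x3 uint8, red, green, blue), "depth" (384x512 float32, m along the optical axis (not along the pixel's ray), 0 where there is no reading), "camera_matrix" (3x3 intrinsics, pixels), "rvec" (rotation vector, rad) and "tvec" (3), from world to camera coordinates, as OpenCV has them. Camera axes: x right, y down, z forward; pixel columns grow to the right and rows downward; lengths in m; the calibration is good to about 2 mm. A picture is of the moment at which its call begins.
- manip.sign_off(): hands the job in; it is judged then, once.
The state is a dict: "t": time; "q": joint angles; "qd": joint speeds; "tau": joint torques, N m; "tcp_pos": TCP position; "tool_rot": TCP orientation; "force": force on the tool from outside, world axes, zero at the start; "ft_torque": the same for the moment, N m; "finger_gap": opening from 0.0 (shut) to 1.0 (fully open); "gripper_force": force on a finger pad.
Only numpy, scipy, OpenCV 4.12 (cv2) and the standard library are available. Lean on these libraries where they do the work, as an engineer would, in place of code of your own. Each camera call takes 0.05 s, during which the arm holds its last target. There are 200 camera calls.

## Task

The glass-bead maker's four shaping blocks have been left in one stack: take it apart from the top down and set each block flat on the floor of the wooden tray or dish made for its shape and size, the square and the oblong one lined up with their trays' walls. Set them down gently rather than dropping them, never tip one over, and do not disturb the little amber jar or the green mandrel stand.

Things in the scene. Friction and masses are not known exactly. Their poses are not given: they have to be found in the camera images.
- small_disc: Small upright brass cylinder, diameter 26, height 32 mm, loose, at the top of the stack (standing on the square block). Origin at the centre of its underside, z up. About 0.14 kg.
- square_block: Square block of dark grey graphite, 38 x 38 mm, height 32 mm, loose, second from the top (lying on the wide disc). Origin at the centre of its underside, x and y square to its sides, z up. About 0.09 kg.
- wide_disc: Wide brass cylinder, diameter 56, height 28 mm, loose, third from the top (lying on the slab). Origin at the centre of its underside, z up. About 0.56 kg.
- slab: Oblong slab of dark grey graphite, 110 mm along its own x, 62 mm along its own y, height 30 mm, loose, at the bottom of the stack, on the bench. Origin at the centre of its underside, z up. About 0.36 kg.
- small_dish: Small round wooden dish (light rim, darker floor) for the small disc: 50 mm outside diameter, 42 mm inside, floor 3 mm above the bench, rim 7 mm above the bench. Fixed to the bench; origin at the centre of its underside (bench height), z up.
- square_tray: Square wooden tray for the square block: 62 x 62 mm outside, 54 x 54 mm inside, floor 3 mm above the bench, rim 7 mm above the bench, walls along its x and y. Fixed to the bench; origin at the centre of its underside (bench height), z up.
- wide_dish: Wide round wooden dish for the wide disc: 80 mm outside diameter, 72 mm inside, floor 3 mm above the bench, rim 7 mm above the bench. Fixed to the bench; origin at the centre of its underside (bench height), z up.
- slab_tray: Oblong wooden tray for the slab: outside 134 mm along its own x and 86 mm along its own y, inside 126 x 78 mm, floor 3 mm above the bench, rim 7 mm above the bench. Fixed to the bench; origin at the centre of its underside (bench height), z up.
- glass_jar: Small closed amber glass jar with a black cap, a bystander to be left alone: diameter 44 mm, height 55 mm, loose on the bench. Origin at the centre of its underside.
- mandrel_stand: Green block with three short steel mandrels standing in it, a bystander to be left alone: 42 x 34 mm, 68 mm high over the mandrels, loose on the bench. Origin at the centre of its underside.
Mind the look-alikes: they are no part of the job. What is shaped like the slab_tray but yellow is not meant.

How it is judged:
On the way, in this order (a step that is already met when the one before it is completed fails the run):
1. the small brass disc lies flat in its own dish (horizontal distance between small_disc and small_dish below 0.013 m and z of small_disc in the frame of small_dish between 0 and 0.0055 m and angle between small_disc's own z axis and vertical below 0.06 rad), for 0.2 s.
2. the square graphite block lies flat in its own tray (horizontal distance between square_block and square_tray below 0.013 m and z of square_block in the frame of square_tray between 0 and 0.0055 m and angle between square_block's own z axis and vertical below 0.06 rad and (angle between the x axis of square_block and the x axis of square_tray, either way round below 0.2 rad or angle between the x axis of square_block and the y axis of square_tray, either way round below 0.2 rad)), for 0.2 s.
3. the wide brass disc lies flat in its own dish (horizontal distance between wide_disc and wide_dish below 0.013 m and z of wide_disc in the frame of wide_dish between 0 and 0.0055 m and angle between wide_disc's own z axis and vertical below 0.06 rad), for 0.2 s.
4. the oblong graphite slab lies flat in its own tray (horizontal distance between slab and slab_tray below 0.013 m and z of slab in the frame of slab_tray between 0 and 0.0055 m and angle between slab's own z axis and vertical below 0.06 rad and angle between the x axis of slab and the x axis of slab_tray, either way round below 0.2 rad), for 0.2 s.
At the end, for the whole second after the job is handed in: Each block is released and at rest in its own tray or dish: within 13 mm of its centre, flat on its floor (underside under 5.5 mm above the bench, tilt under 0.06 rad), slab and square block within 0.2 rad of their trays' walls; amber jar and mandrel stand moved under 20 mm (all of step 1 and all of step 2 and all of step 3 and all of step 4 and linear speed of each of small_disc, square_block, wide_disc, slab below 0.02 m/s and angular speed of each of small_disc, square_block, wide_disc, slab below 0.2 rad/s and distance of each of glass_jar, mandrel_stand from where it was at the start of the episode below 0.02 m); the robot touches nothing.
It fails at once if a block is tipped (over 0.5 rad) (angle between any of small_disc, square_block, wide_disc, slab's own z axis and vertical above 0.5 rad).
It fails at once if a block is dropped (faster than 0.6 m/s with its underside less than 30 mm above the bench) ((linear speed of small_disc above 0.6 m/s and height (world z) of small_disc below 0.03 m) or (linear speed of square_block above 0.6 m/s and height (world z) of square_block below 0.03 m) or (linear speed of wide_disc above 0.6 m/s and height (world z) of wide_disc below 0.03 m) or (linear speed of slab above 0.6 m/s and height (world z) of slab below 0.03 m)).
It fails at once if the amber jar is shifted by more than 20 mm or tipped (distance of glass_jar from where it was at the start of the episode above 0.02 m or angle between glass_jar's own z axis and vertical above 0.4 rad).
It fails at once if the mandrel stand is shifted by more than 20 mm or tipped (distance of mandrel_stand from where it was at the start of the episode above 0.02 m or angle between mandrel_stand's own z axis and vertical above 0.4 rad).
It also fails if it takes over 106 s, if anything falls off the work surface, if the arm or the gripper's body presses on something with over 40 N, if the wrist force passes 120 N, or if a joint passes its speed limit or range.

## Working session

There is one attempt and no reset: what is moved stays moved. The work goes in short steps, Python scripts to look and compute and a shell command to move; the robot and the scene stay as the last step left them, time stands still between calls to the robot, and variables do not carry over. Pictures are saved under pics/ and viewed, at most 14 in all, crops included, and the job is handed in when it is done.

```bash
mkdir -p pics; python3 - <<'E'
from station import telemetry, snapshot, manip
import cv2,numpy as np,pickle
print(telemetry.sense(), manip.grip_depth)
for n in("top","side"):
    s=snapshot(n); pickle.dump(s,open(n+".pkl","wb"))
    cv2.imwrite(f"pics/{n}0.png",cv2.resize(s["image"][:,:,::-1],(800,600)))
    R=cv2.Rodrigues(np.array(s["rvec"]))[0]; print(n,s["camera_matrix"],-R.T@np.ravel(s["tvec"]),R)
E
```

```text
{'t': 0.0, 'q': array([ 1.05650849e+00,  5.28445112e-01,  1.43389818e+00, -1.37508953e-05,
        1.18139963e+00, -1.78482941e-01]), 'qd': array([-0.00059948,  0.00087426, -0.00079583, -0.00010638, -0.0017168 ,
       -0.00068826]), 'tau': array([ 8.05381715e-04, -4.42335856e+01, -1.78033519e+01, -1.70950620e-04,
        8.22378730e-03,  1.32941022e-05]), 'tcp_pos': array([0.2055267 , 0.58940313, 0.19394795]), 'tool_rot': array([ 1.67111989e-01,  9.85937334e-01, -1.01343623e-03, -3.59027877e-04]), 'force': array([-0.54103011,  0.77451538, -0.27817229]), 'ft_torque': array([ 0.01813754, -0.03519191,  0.01057184]), 'gripper_force': 0.0, 'finger_gap': 1.0008403603945366} 0.0187
top [[406.16516497   0.         260.64775618]
 [  0.         406.16516497 185.87392048]
 [  0.           0.           1.        ]] [0.23881059 0.02115098 1.28450189] [[-4.31931501e-03 -9.99990294e-01  8.69472450e-04]
 [-9.87304723e-01  4.12646186e-03 -1.58783991e-01]
 [ 1.58778861e-01 -1.54427233e-03 -9.87312964e-01]]
side [[352.01615194   0.         257.92218458]
 [  0.         352.01615194 188.01696517]
 [  0.           0.           1.        ]] [ 0.25124204 -0.62471824  0.64158539] [[ 0.95160587 -0.30640076 -0.02376645]
 [-0.21267722 -0.60074838 -0.77062947]
 [ 0.2218438   0.73839011 -0.63684015]]
```

View pics/top0.png

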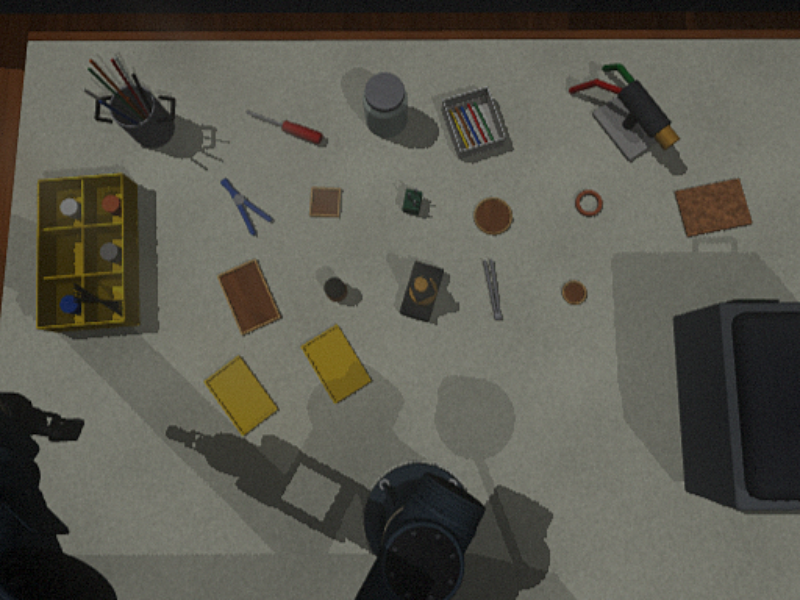

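View pics/side0.png

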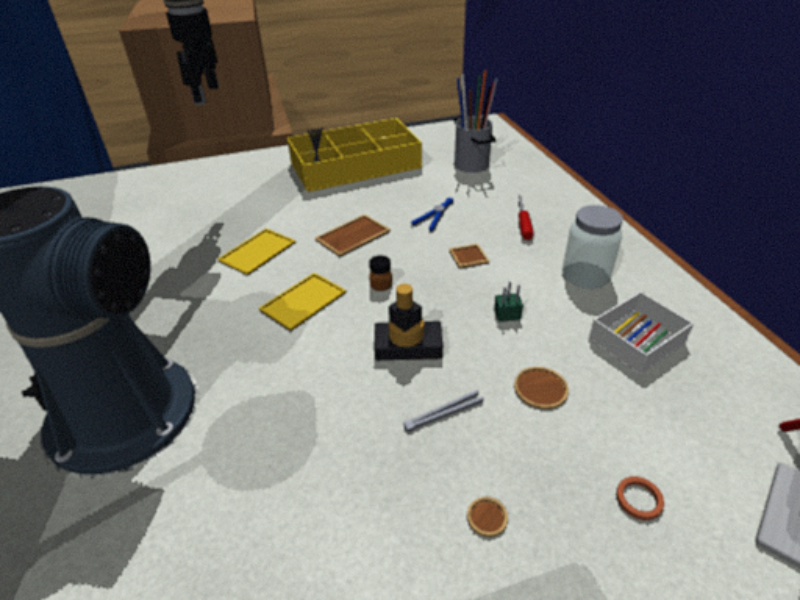

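The top view at 800x600 shows the stack at (422,290), the brown oblong tray (249,297), the square tray (326,202), the wide dish (493,215) and the small dish (574,292). The jar is at (336,290) and the stand at (413,200). I'll take enlarged crops next.

```bash
python3 - <<'E'
import cv2,pickle
s=pickle.load(open("top.pkl","rb"));t=pickle.load(open("side.pkl","rb"))
c=s["image"][112:222,132:392,::-1]
cv2.imwrite("pics/topcrop.png",cv2.convertScaleAbs(cv2.resize(c,None,fx=3,fy=3,interpolation=cv2.INTER_CUBIC),alpha=1.6))
c=s["image"][160:212,246:298,::-1]
a=cv2.resize(c,None,fx=7.5,fy=7.5,interpolation=cv2.INTER_CUBIC)
c=t["image"][176:236,230:290,::-1]
b=cv2.resize(c,None,fx=6.5,fy=6.5,interpolation=cv2.INTER_CUBIC)
cv2.imwrite("pics/stack.png",cv2.convertScaleAbs(cv2.hconcat([a,b]),alpha=1.8))
E
```

```text
(no output)
```

View pics/topcrop.png

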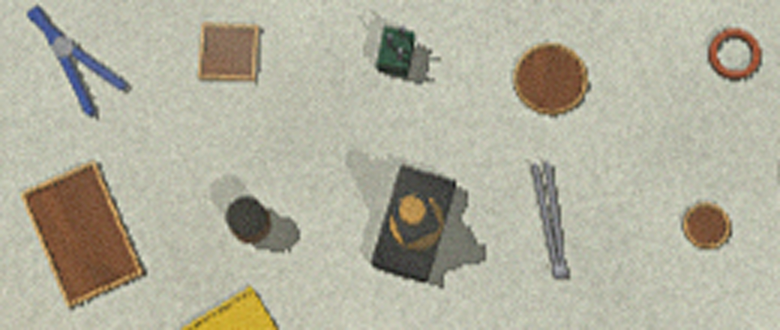

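View pics/stack.png

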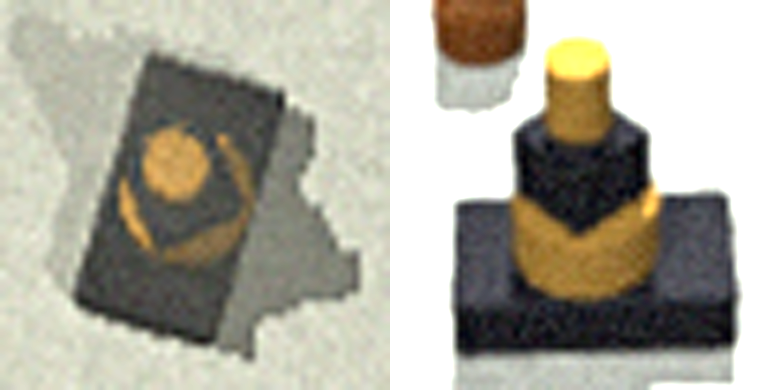

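The top crop gives these positions: square tray corners (204,22), (261,24), (258,81), (200,79); wide dish centre (551,79); small dish centre (707,226); oblong tray corners (97,163), (146,271), (71,306), (23,192). In the stack crop the slab's top corners are at (150,52), (286,94), (213,344), (76,298), and the small disc's top is at (175,163). The square block is turned about 45° from the slab. I'll project these points and take the upper blocks from depth.

```bash
cat >h.py <<'E'
import cv2,numpy as np
def ray(s,uv,z):
    R=cv2.Rodrigues(np.array(s["rvec"]))[0];c=-R.T@np.ravel(s["tvec"])
    uv=np.atleast_2d(np.float64(uv))
    d=np.c_[uv,np.ones(len(uv))]@np.linalg.inv(s["camera_matrix"]).T@R
    return (c+d*((z-c[2])/d[:,2])[:,None])[:,:2]
def cloud(s):
    R=cv2.Rodrigues(np.array(s["rvec"]))[0]
    v,u=np.nonzero(s["depth"]);d=s["depth"][v,u]
    p=np.c_[u,v,np.ones(len(u))]@np.linalg.inv(s["camera_matrix"]).T*d[:,None]
    return (p-np.ravel(s["tvec"]))@R,s["image"][v,u]
E
python3 - <<'E'
import pickle,numpy as np,cv2
from h import *
s=pickle.load(open("top.pkl","rb"));t=pickle.load(open("side.pkl","rb"))
f=lambda p:np.array(p)/3+[132,112]-0.33
g=lambda p:np.array(p)/7.5+[246,160]-0.43
def rect(P): r=cv2.minAreaRect(np.float32(P)*1000);print("  ",np.mean(P,0).round(4),r)
print("sqtray");rect(ray(s,f([(204,22),(261,24),(258,81),(200,79)]),.007))
print("slabtray");rect(ray(s,f([(97,163),(146,271),(71,306),(23,192)]),.007))
print("wd,sd,",ray(s,f([(551,79),(707,226)]),.007)); print("jar,stand",ray(s,f([(248,219)]),.055),ray(s,f([(397,52)]),.045))
print("slab");rect(ray(s,g([(150,52),(286,94),(213,344),(76,298)]),.03))
print("disc",ray(s,g([(175,163)]),.122))
for n,q in(("top",s),("side",t)):
    p,c=cloud(q)
    for a,b in((.11,.13),(.084,.096),(.053,.063),(.025,.035)):
        m=(p[:,2]>a)&(p[:,2]<b)&(abs(p[:,0]-.5)<.09)&(abs(p[:,1]-0)<.07)
        P=p[m]; print(n,a,m.sum()); 
        if m.sum()>5: rect(P[:,:2]);print(P.min(0),P.max(0),np.median(P[:,2]))
E
```

```text
sqtray
   [0.6334 0.188 ] ((633.3750610351562, 188.11358642578125), (62.84217834472656, 64.24079895019531), 87.72924041748047)
slabtray
   [0.4349 0.3402] ((435.774658203125, 340.0158386230469), (134.06396484375, 85.946044921875), 24.51966667175293)
wd,sd, [[ 0.6009776  -0.15913557]
 [ 0.43919381 -0.32063346]]
jar,stand [[0.44087177 0.16125365]] [[0.62024512 0.00781472]]
slab
   [ 0.4409 -0.0093] ((440.610107421875, -9.249195098876953), (59.85381317138672, 110.91673278808594), 73.2305679321289)
disc [[ 0.43910745 -0.00470125]]
top 0.11 64
   [ 0.4383 -0.0048] ((438.2925109863281, -4.8226776123046875), (23.039575576782227, 23.823566436767578), 46.71963882446289)
[ 0.42685769 -0.01670386  0.11053989] [0.45172001 0.00666209 0.12806453] 0.12162487945651737
top 0.084 91
   [ 0.435  -0.0095] ((438.60418701171875, -8.095884323120117), (37.549407958984375, 37.78152084350586), 23.258163452148438)
[ 0.41524606 -0.02953755  0.08495444] [0.4607313  0.01517183 0.09574768] 0.08992391717549386
top 0.053 79
   [ 0.432  -0.0143] ((438.7912292480469, -11.41097640991211), (52.50400161743164, 54.1374168
[... 586 characters left out ...]
084 134
   [ 0.4335 -0.0193] ((435.2325134277344, -12.372642517089844), (37.543087005615234, 37.75096893310547), 25.56478500366211)
[ 0.41223618 -0.03597394  0.08402554] [ 4.59909683e-01 -2.26171663e-04  9.54762924e-02] 0.08796638990356961
side 0.053 139
   [ 0.4325 -0.0282] ((432.7218933105469, -25.555034637451172), (33.44922637939453, 54.3602294921875), 73.50907897949219)
[ 0.41009049 -0.04204224  0.05305646] [ 0.46353144 -0.00187463  0.06276596] 0.05611404650475111
side 0.025 303
   [ 0.4616 -0.0286] ((448.1943359375, -16.170780181884766), (62.3938102722168, 90.57618713378906), 74.24103546142578)
[ 0.41007683 -0.05625206  0.0250517 ] [0.49843763 0.0261486  0.03498609] 0.027861006384310796
```

```bash
cat >go.py <<'E'
import sys,numpy as np
from scipy.spatial.transform import Rotation as Ro
from station import telemetry
def need(x,y,z,yaw):
    s=telemetry.sense();R=Ro.from_quat(s["tool_rot"]);a=np.radians(yaw)
    ty=[np.cos(a),np.sin(a),0];T=Ro.from_matrix(np.c_[np.cross(ty,[0,0,-1]),ty,[0,0,-1]])
    d=np.array([x,y,z])-s["tcp_pos"]
    print("t",s["t"].__round__(2),"pos",s["tcp_pos"].round(4),"gap",round(s["finger_gap"],3),"gf",round(s["gripper_force"],1),"F",s["force"].round(1))
    print(" shift/0.04 now-axes",(R.inv().apply(d)/.04).round(3)," after-turn",(T.inv().apply(d)/.04).round(3)," turn/90",((R.inv()*T).as_rotvec()/(np.pi/2)).round(4))
need(*map(float,sys.argv[1:5]))
E
python3 -m crank '0 0 0 0 0 -.071; 0 0 0 0 0 -.071; 0 0 0 0 0 -.071; 0 0 0 0 0 0; 0 0 0 0 0 0' 1 40
python3 -m crank '-.2 -.5 0 0 0 0; -.39 -.99 0 0 0 0; -.39 -.99 0 0 0 0; -.39 -.99 0 0 0 0; -.39 -.99 0 0 0 0'
python3 -m crank '-.39 -.99 0 0 0 0; -.39 -.99 0 0 0 0; -.39 -.99 0 0 0 0; -.39 -.99 0 0 0 0; -.39 -.99 0 0 0 0'
python3 go.py .4385 -.005 .195 90
```

```text
t: 0.6
tcp_pos: [0.2058, 0.5898, 0.1945]
tool_rot: [0.002, 1.0, -0.0, -0.0]
force: [0.6, 0.6, -1.1]
finger_gap: 1.003
gripper_force: 0.0
t: 1.1
tcp_pos: [0.2764, 0.4101, 0.1949]
tool_rot: [0.001, 1.0, 0.0, 0.0]
force: [1.2, -0.8, -0.4]
finger_gap: 0.997
gripper_force: 0.0
t: 1.6
tcp_pos: [0.3543, 0.212, 0.1951]
tool_rot: [0.001, 1.0, 0.0, 0.0]
force: [0.5, -0.4, 1.0]
finger_gap: 0.998
gripper_force: 0.0
t 1.6 pos [0.3543 0.212  0.1951] gap 0.998 gf 0.0 F [ 0.5 -0.4  1. ]
 shift/0.04 now-axes [-2.120e+00 -5.419e+00  4.000e-03]  after-turn [-2.105e+00 -5.425e+00  3.000e-03]  turn/90 [ 0.0001  0.0005 -0.0018]
```

```bash

python3 -m crank '-.39 -.99 0 0 0 0; -.39 -.99 0 0 0 0; -.39 -.99 0 0 0 0; -.39 -.99 0 0 0 0; -.39 -.99 0 0 0 0' >/dev/null
python3 -m crank '-.155 -.475 0 0 0 0; 0 0 0 0 0 0; 0 0 .3 0 0 0; 0 0 .3 0 0 0; 0 0 0 0 0 0'
python3 go.py .4385 -.005 .099 90
python3 - <<'E'
from station import snapshot
import cv2,pickle
s=snapshot("side");c=s["image"][110:260,170:370,::-1]
cv2.imwrite("pics/g1.png",cv2.convertScaleAbs(cv2.resize(c,None,fx=3,fy=3),alpha=1.5))
E
```

```text
t: 2.6
tcp_pos: [0.4358, -0.0023, 0.1698]
tool_rot: [0.001, 1.0, 0.001, -0.002]
force: [-0.2, 0.6, 0.2]
finger_gap: 1.002
gripper_force: 0.0
t 2.6 pos [ 0.4358 -0.0023  0.1698] gap 1.002 gf 0.0 F [-0.2  0.6  0.2]
 shift/0.04 now-axes [-0.074 -0.07   1.77 ]  after-turn [-0.067 -0.068  1.77 ]  turn/90 [ 0.0009 -0.0025 -0.0011]
```

View pics/g1.png

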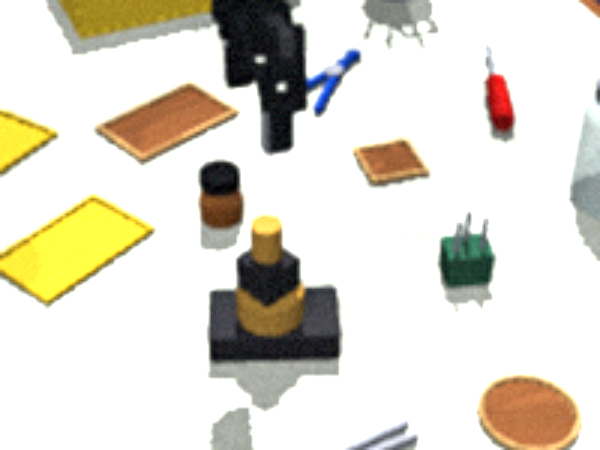

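```bash
python3 - <<'E'
import pickle,cv2,numpy as np
s=pickle.load(open("side.pkl","rb"))
p=cv2.projectPoints(np.float64([[.436,-.0023,.17],[.436,.045,.183],[.436,-.05,.183],[.4385,-.005,.122]]),s["rvec"],s["tvec"],s["camera_matrix"],None)[0][:,0]
print(((p-[170,110])*3).round())
from h import *
from station import snapshot
for n in("top","side"):
    q=snapshot(n);P,c=cloud(q)
    m=(P[:,2]>.13)&(P[:,2]<.25)&(P[:,0]>.3)&(P[:,0]<.6)&(abs(P[:,1])<.4);print(n,m.sum(),P[m].min(0),P[m].max(0),np.median(P[m],0))
cv2.imwrite("pics/g2.png",cv2.convertScaleAbs(np.hstack([cv2.resize(snapshot(n)["image"][70:270,150:350,::-1],(400,400)) for n in("side","top")]),alpha=1.5))
E
```

```text
[[259. 168.]
 [240. 121.]
 [279. 191.]
 [265. 219.]]
top 2 [ 0.42483274 -0.04421143  0.23928389] [ 0.42718432 -0.04414286  0.24096717] [ 0.42600853 -0.04417715  0.24012553]
side 210 [ 0.42340563 -0.06257546  0.21853273] [0.44522583 0.04500944 0.24991087] [ 0.43145803 -0.05261376  0.234323  ]
```

View pics/g2.png

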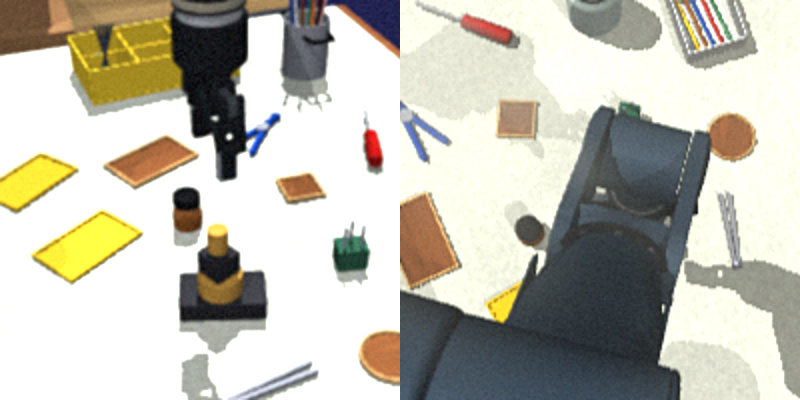

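The pictures show the gripper above the stack, with the near fingertip at about (225,178) in the left half. That is higher than the telemetry implies, so I'll check it by moving down a little.

```bash
cat >tip.py <<'E'
from h import *
from station import snapshot,telemetry
q=snapshot("side");P,c=cloud(q)
m=(P[:,2]>.125)&(P[:,2]<.4)&(P[:,0]>.38)&(P[:,0]<.5)&(abs(P[:,1]+.03)<.06)
P=P[m];o=np.argsort(P[:,2]);print(telemetry.sense()["tcp_pos"],P[o[:40:4]].round(3))
E
python3 tip.py
python3 -m crank '-.067 -.068 .25 0 0 0; 0 0 .25 0 0 0; 0 0 0 0 0 0; 0 0 0 0 0 0; 0 0 0 0 0 0' |head -2
python3 tip.py
```

```text
[ 0.43813196 -0.0033341   0.17148624] [[ 0.431 -0.054  0.219]
 [ 0.445 -0.053  0.221]
 [ 0.433 -0.055  0.222]
 [ 0.429 -0.053  0.224]
 [ 0.427 -0.055  0.226]
 [ 0.436 -0.059  0.227]
 [ 0.429 -0.055  0.228]
 [ 0.436 -0.06   0.23 ]
 [ 0.437 -0.062  0.231]
 [ 0.434 -0.058  0.232]]
t: 3.4
tcp_pos: [0.4405, -0.0064, 0.1508]
[ 0.44057545 -0.00636911  0.15095024] [[ 0.441 -0.057  0.198]
 [ 0.436 -0.057  0.2  ]
 [ 0.428 -0.057  0.202]
 [ 0.43  -0.058  0.205]
 [ 0.427 -0.052  0.206]
 [ 0.43  -0.057  0.207]
 [ 0.431 -0.059  0.208]
 [ 0.428 -0.057  0.21 ]
 [ 0.445 -0.064  0.21 ]
 [ 0.437 -0.063  0.211]]
```

```bash

for i in 1 2; do python3 -m crank '0 0 0 0 0 0; 0 0 0 0 0 0; 0 0 0 0 0 0; 0 0 0 0 0 0; 0 0 0 0 0 0' -1 40 | tail -2; done
sed -i 's/+.03)<.06/+.01)<.08/' tip.py; python3 tip.py
python3 - <<'E'
from station import snapshot
import cv2
s=snapshot("side");c=s["image"][90:230,190:330,::-1]
cv2.imwrite("pics/g3.png",cv2.convertScaleAbs(cv2.resize(c,None,fx=4,fy=4),alpha=2.5))
E
```

```text
finger_gap: 0.143
gripper_force: 0.0
finger_gap: -0.001
gripper_force: 0.0
[ 0.44047018 -0.00632795  0.15090785] [[ 0.439 -0.014  0.186]
 [ 0.434 -0.014  0.187]
 [ 0.428 -0.013  0.191]
 [ 0.437 -0.02   0.193]
 [ 0.432 -0.015  0.194]
 [ 0.427 -0.015  0.195]
 [ 0.449 -0.012  0.196]
 [ 0.439 -0.015  0.197]
 [ 0.444 -0.022  0.198]
 [ 0.428 -0.013  0.198]]
```

View pics/g3.png

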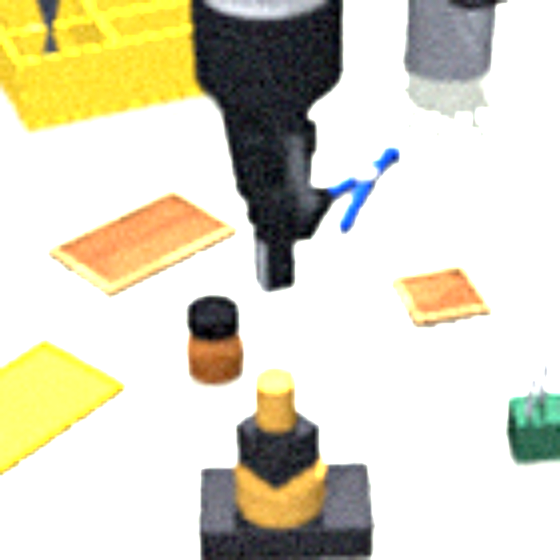

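The picture shows the shut fingertips at about (275,288). Depth puts them near z 0.186 while telemetry reads 0.151, so there is a bias of about 35 mm. I'll check whether it was the same at the start pose and whether the bench reads z=0.

```bash
python3 - <<'E'
import pickle
from h import *
from station import snapshot
s=pickle.load(open("side.pkl","rb"));P,c=cloud(s)
m=(P[:,2]>.12)&(P[:,2]<.5)&(abs(P[:,0]-.206)<.07)&(abs(P[:,1]-.59)<.09)
Q=P[m];Q=Q[np.argsort(Q[:,2])];print(Q[:40:3].round(3))
uv=(np.array([[197,101]])+.5)*.64-.5
print("tip ray at y .56 plane-> try z", [(z,ray(s,uv,z)[0].round(3)) for z in(.19,.21,.23,.245)])
for n in("side","top"):
    P,c=cloud(snapshot(n));m=(abs(P[:,0]-.44)<.03)&(abs(P[:,1]+.2)<.03);print(n,"bench",np.median(P[m],0))
    for a,b,x,y in((.02,.07,.441,.161),):
        m=(P[:,2]>a)&(P[:,2]<b)&(abs(P[:,0]-x)<.03)&(abs(P[:,1]-y)<.03);print("jar",m.sum() and P[m].max(0))
E
```

```text
[[0.183 0.543 0.241]
 [0.192 0.535 0.243]
 [0.215 0.63  0.244]
 [0.209 0.63  0.245]
 [0.225 0.623 0.245]
 [0.193 0.538 0.245]
 [0.229 0.628 0.246]
 [0.21  0.631 0.247]
 [0.222 0.624 0.248]
 [0.194 0.537 0.249]
 [0.207 0.635 0.25 ]
 [0.185 0.536 0.25 ]
 [0.179 0.537 0.25 ]
 [0.226 0.623 0.251]]
tip ray at y .56 plane-> try z [(0.19, array([0.175, 0.72 ])), (0.21, array([0.178, 0.66 ])), (0.23, array([0.182, 0.601])), (0.245, array([0.184, 0.556]))]
side bench [ 0.43947172 -0.20080053 -0.00172741]
jar [0.4638724  0.17991395 0.05524442]
top bench [ 4.40733078e-01 -1.99980305e-01  1.84445548e-04]
jar [0.4650223  0.18491889 0.06132861]
```

The bias is the same at both poses. The physical tips sit about 36 mm above the reported TCP, and the xy reading agrees with the cameras, so I'll target a reading 36 mm lower. Opening now and descending onto the small disc.

```bash

python3 -m crank '.05 .03 .2 0 0 0; 0 0 .2 0 0 0; 0 0 .2 0 0 0; 0 0 0 0 0 0; 0 0 0 0 0 0' 1 40 |tail -2
python3 -m crank '0 0 .2 0 0 0; 0 0 .2 0 0 0; 0 0 0.2 0 0 0; 0 0 0.2 0 0 0; 0 0 0 0 0 0' 1 40 |tail -2
python3 go.py .4385 -.005 .063 90; python3 tip.py
python3 - <<'E'
from station import snapshot
import cv2
s=snapshot("side");c=s["image"][110:250,190:330,::-1]
cv2.imwrite("pics/g4.png",cv2.convertScaleAbs(cv2.resize(c,None,fx=4,fy=4),alpha=2.))
E
```

```text
finger_gap: 0.847
gripper_force: 0.0
finger_gap: 1.001
gripper_force: 0.0
t 5.65 pos [ 0.4375 -0.0049  0.0937] gap 1.001 gf 0.0 F [ 0.8 -0.7 -0.5]
 shift/0.04 now-axes [-0.026 -0.003  0.768]  after-turn [-0.024 -0.002  0.768]  turn/90 [ 0.0005 -0.0017 -0.0008]
[ 0.43788878 -0.00497901  0.0941713 ] [[ 0.436 -0.055  0.141]
 [ 0.443 -0.056  0.142]
 [ 0.426  0.036  0.144]
 [ 0.429 -0.057  0.145]
 [ 0.429  0.037  0.145]
 [ 0.437  0.037  0.146]
 [ 0.437 -0.06   0.147]
 [ 0.427 -0.055  0.149]
 [ 0.434 -0.062  0.149]
 [ 0.429 -0.057  0.15 ]]
```

View pics/g4.png

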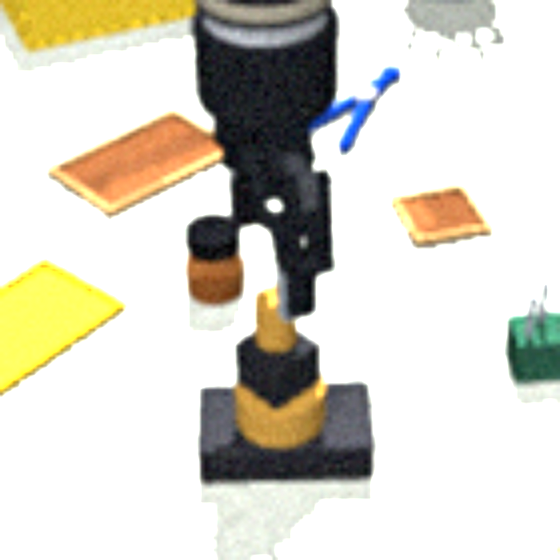

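The picture confirms it: the near fingertip at (298,312) is still above the level of the disc's top at (275,292), and centred on it. Descending the rest and closing.

```bash

python3 -m crank '-.02 0 .2 0 0 0; 0 0 .2 0 0 0; 0 0 .2 0 0 0; 0 0 .17 0 0 0; 0 0 0 0 0 0' 1 40 |tail -2
for i in 1 2; do python3 -m crank '0 0 0 0 0 0; 0 0 0 0 0 0; 0 0 0 0 0 0; 0 0 0 0 0 0; 0 0 0 0 0 0' -1 40 | tail -2; done
python3 go.py .4385 -.005 .063 90; python3 tip.py
```

```text
finger_gap: 1.001
gripper_force: 0.0
finger_gap: 0.29
gripper_force: 39.1
finger_gap: 0.288
gripper_force: 39.3
t 7.25 pos [ 0.4396 -0.0053  0.0644] gap 0.288 gf 39.3 F [-0.2 -1.8  6.4]
 shift/0.04 now-axes [0.027 0.008 0.035]  after-turn [0.027 0.008 0.035]  turn/90 [-0.0002  0.0005 -0.0007]
[ 0.43958648 -0.00530609  0.06442994] [[ 0.43  -0.03   0.125]
 [ 0.434 -0.032  0.126]
 [ 0.444 -0.032  0.126]
 [ 0.431 -0.033  0.128]
 [ 0.442  0.006  0.128]
 [ 0.44  -0.03   0.129]
 [ 0.434 -0.033  0.13 ]
 [ 0.426 -0.021  0.132]
 [ 0.429  0.004  0.133]
 [ 0.428  0.01   0.135]]
```

```bash

python3 -m crank '0 0 -.1 0 0 0; 0 0 -.2 0 0 0; 0 0 -.4 0 0 0; 0 0 -.5 0 0 0; 0 0 -.5 0 0 0' 
python3 -m crank '0 -.3 -.2 0 0 0; 0 -.6 0 0 0 0; 0 -.7 0 0 0 0; 0 -.7 0 0 0 0; 0 -.7 0 0 0 0' |tail -3
python3 -m crank '0 -.7 0 0 0 0; 0 -.7 0 0 0 0; 0 -.7 0 0 0 0; 0 -.7 0 0 0 0; 0 -.7 0 0 0 0' |tail -3
python3 -m crank '0 -.7 0 0 0 0; 0 -.5 0 0 0 0; 0 -.15 0 0 0 0; 0 0 0 0 0 0; 0 0 0 0 0 0' |tail -3
python3 go.py .4392 -.3206 -.0222 90
python3 - <<'E'
from station import snapshot
import cv2,pickle
s=snapshot("side");pickle.dump(s,open("s1.pkl","wb"));c=s["image"][180:380,230:430,::-1]
cv2.imwrite("pics/g5.png",cv2.convertScaleAbs(cv2.resize(c,None,fx=3,fy=3,interpolation=cv2.INTER_CUBIC),alpha=2.))
E
```

```text
t: 7.8
tcp_pos: [0.4386, -0.0048, 0.1328]
tool_rot: [0.001, 1.0, 0.0, -0.001]
force: [0.9, -0.8, -2.4]
finger_gap: 0.288
gripper_force: 39.4
force: [0.4, 1.1, -2.3]
finger_gap: 0.289
gripper_force: 39.4
force: [-0.5, -0.8, -1.7]
finger_gap: 0.289
gripper_force: 39.4
force: [-0.2, 0.7, -0.7]
finger_gap: 0.286
gripper_force: 39.5
t 9.3 pos [ 0.4383 -0.3176  0.1398] gap 0.286 gf 39.5 F [-0.2  0.7 -0.7]
 shift/0.04 now-axes [-0.028 -0.082  4.049]  after-turn [-0.023 -0.074  4.049]  turn/90 [ 0.0012 -0.0008 -0.0006]
```

View pics/g5.png

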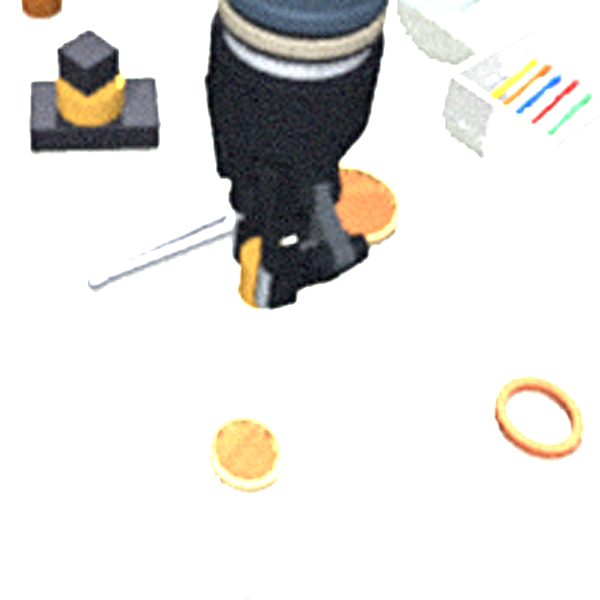

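The disc is held straight, with its underside at (255,305) about 11 mm below the fingertip (283,307), and it sits about 3 mm to −x in the pads. The dish is below at (246,452). I'll lower it with a small x allowance.

```bash

python3 -m crank '-.09 -.075 .3 0 0 0; 0 0 .5 0 0 0; 0 0 .5 0 0 0; 0 0 .5 0 0 0; 0 0 .5 0 0 0' |tail -3
python3 -m crank '0 0 .5 0 0 0; 0 0 .4 0 0 0; 0 0 .3 0 0 0; 0 0 .2 0 0 0; 0 0 0 0 0 0' |tail -3
python3 go.py .442 -.3206 -.0222 90
python3 -m crank '0 0 .1 0 0 0; 0 0 .1 0 0 0; 0 0 .05 0 0 0; 0 0 .02 0 0 0; 0 0 0 0 0 0' |tail -3
python3 go.py .442 -.3206 -.0222 90
```

```text
force: [-0.1, 0.0, -1.5]
finger_gap: 0.287
gripper_force: 39.5
force: [-0.9, 0.1, -1.8]
finger_gap: 0.291
gripper_force: 39.4
t 10.35 pos [ 0.4421 -0.3213 -0.009 ] gap 0.291 gf 39.4 F [-0.9  0.1 -1.8]
 shift/0.04 now-axes [0.003 0.018 0.331]  after-turn [0.004 0.018 0.331]  turn/90 [ 0.001  -0.0009 -0.0005]
force: [0.7, -0.1, -1.7]
finger_gap: 0.288
gripper_force: 39.4
t 10.85 pos [ 0.4425 -0.3222 -0.0186] gap 0.288 gf 39.4 F [ 0.7 -0.1 -1.7]
 shift/0.04 now-axes [0.012 0.04  0.091]  after-turn [0.012 0.04  0.091]  turn/90 [-0.0001  0.0001 -0.0008]
```

```bash

for i in 1; do python3 -m crank '0 0.02 .03 0 0 0; 0 0 .03 0 0 0; 0 0 .03 0 0 0; 0 0 0 0 0 0; 0 0 0 0 0 0' |sed -n 2,4p
python3 -m crank '0 0.01 .02 0 0 0; 0 0 .01 0 0 0; 0 0 0 0 0 0; 0 0 0 0 0 0; 0 0 0 0 0 0' |sed -n 2,4p; done
```

```text
tcp_pos: [0.4425, -0.3213, -0.0223]
tool_rot: [0.001, 1.0, 0.0, -0.0]
force: [-0.1, 0.4, -1.2]
tcp_pos: [0.4426, -0.3214, -0.0225]
tool_rot: [0.001, 1.0, -0.0, 0.0]
force: [-2.2, -0.0, 5.5]
```

Contact at 5.5 N. Releasing, lifting and checking.

```bash

python3 -m crank '0 0 0 0 0 0; 0 0 0 0 0 0; 0 0 0 0 0 0; 0 0 0 0 0 0; 0 0 0 0 0 0' 1 40 |tail -2
python3 -m crank '0 0 0 0 0 0; 0 0 -.3 0 0 0; 0 0 -.6 0 0 0; 0 0 -.8 0 0 0; 0 0 -.8 0 0 0' |tail -2
python3 -m crank '0 .5 -.8 0 0 -.065; 0 .7 -.2 0 0 -.065; .0 .7 0 0 0 -.065; 0 .7 0 0 0 -.066; 0 0 0 0 0 0' |tail -2
python3 go.py .4386 -.0085 .031 113.5
python3 - <<'E'
from station import snapshot
from h import *
s=snapshot("side");P,c=cloud(s)
m=(abs(P[:,0]-.44)<.022)&(abs(P[:,1]+.3206)<.022)&(P[:,2]>.028)&(P[:,2]<.05)
print(m.sum(),P[m].mean(0),P[m].min(0),P[m].max(0))
m=(abs(P[:,0]-.44)<.04)&(abs(P[:,1]+.01)<.04)&(P[:,2]>.08)&(P[:,2]<.095)
r=cv2.minAreaRect(np.float32(P[m][:,:2]*1000));print(r)
E
```

```text
finger_gap: 0.999
gripper_force: 0.0
finger_gap: 0.999
gripper_force: 0.0
finger_gap: 1.0
gripper_force: 0.0
t 13.35 pos [ 0.423  -0.2146  0.1171] gap 1.0 gf 0.0 F [-0.4  0.6 -0.3]
 shift/0.04 now-axes [-2.425  4.556  2.169]  after-turn [-2.412  4.57   2.154]  turn/90 [ 0.0027 -0.001   0.0014]
153 [ 0.43895031 -0.324621    0.03324779] [ 0.42709412 -0.33648753  0.02844444] [ 0.45257492 -0.311074    0.03647941]
((435.24041748046875, -12.026622772216797), (38.40559387207031, 37.41425704956055), 26.079240798950195)
```

```bash

python3 -m crank '-.34 .65 0 0 0 -.01; -.345 .65 0 0 0 0; -.345 .65 0 0 0 0; -.345 .65 0 0 0 0; -.345 .65 0 0 0 0' |tail -2
python3 -m crank '-.345 .65 0 0 0 0; -.345 .65 .2 0 0 0; 0 0 .4 0 0 0; 0 0 .2 0 0 0; 0 0 0 0 0 0' |tail -2
python3 go.py .4386 -.0085 .031 114.5
```

```text
finger_gap: 0.999
gripper_force: 0.0
finger_gap: 0.993
gripper_force: 0.0
t 14.4 pos [ 0.4393 -0.014   0.0839] gap 0.993 gf 0.0 F [-0.7 -0.4  0.4]
 shift/0.04 now-axes [-0.043  0.132  1.322]  after-turn [-0.042  0.132  1.322]  turn/90 [ 0.0003 -0.0005 -0.0027]
```

```bash

python3 -m crank '-.03 .1 .3 0 0 0; 0 0 .3 0 0 0; 0 0 .3 0 0 0; 0 0 .2 0 0 0; 0 0 0 0 0 0' |tail -2
python3 go.py .4386 -.0085 .031 114.5
python3 -m crank '0 0 .15 0 0 0; 0 0 .07 0 0 0; 0 0 0 0 0 0; 0 0 0 0 0 0; 0 0 0 0 0 0' |tail -2
python3 go.py .4386 -.0085 .031 114.5
for i in 1 2; do python3 -m crank '0 0 0 0 0 0; 0 0 0 0 0 0; 0 0 0 0 0 0; 0 0 0 0 0 0; 0 0 0 0 0 0' -1 40 | tail -3; done
python3 go.py .4386 -.0085 .031 114.5
```

```text
finger_gap: 0.999
gripper_force: 0.0
t 14.9 pos [ 0.4385 -0.01    0.04  ] gap 0.999 gf 0.0 F [-1.3 -0.2  0.5]
 shift/0.04 now-axes [-0.018  0.033  0.226]  after-turn [-0.018  0.033  0.226]  turn/90 [ 0.0004 -0.0005 -0.003 ]
finger_gap: 1.001
gripper_force: 0.0
t 15.4 pos [ 0.4386 -0.0093  0.0319] gap 1.001 gf 0.0 F [-0.1 -0.3 -0.5]
 shift/0.04 now-axes [-0.008  0.017  0.023]  after-turn [-0.008  0.017  0.023]  turn/90 [-0.0002  0.0002 -0.0019]
force: [0.6, -0.1, 3.5]
finger_gap: 0.44
gripper_force: 40.6
force: [-0.6, 1.2, 6.1]
finger_gap: 0.439
gripper_force: 40.7
t 16.4 pos [ 0.4385 -0.0093  0.0319] gap 0.439 gf 40.7 F [-0.6  1.2  6.1]
 shift/0.04 now-axes [-0.01   0.017  0.024]  after-turn [-0.01   0.016  0.024]  turn/90 [-0.0001  0.0002 -0.002 ]
```

```bash

python3 -m crank '0 0 -.1 0 0 0; 0 0 -.2 0 0 0; 0 0 -.4 0 0 0; 0 0 -.6 0 0 0; 0 0 -.6 0 0 0' |tail -3
python3 -m crank '0 0 -.4 0 0 .0745; 0 0 0 0 0 .0745; 0 0 0 0 0 .0745; 0 0 0 0 0 .0745; 0 0 0 0 0 0' |tail -3
python3 go.py .6333 .188 -.0228 87.7
```

```text
force: [-0.3, -0.6, -0.2]
finger_gap: 0.434
gripper_force: 40.2
force: [-0.3, -0.4, -1.1]
finger_gap: 0.439
gripper_force: 40.2
t 17.4 pos [ 0.4382 -0.0092  0.1241] gap 0.439 gf 40.2 F [-0.3 -0.4 -1.1]
 shift/0.04 now-axes [-4.657  5.138  3.672]  after-turn [-4.675  5.122  3.672]  turn/90 [-0.      0.0001 -0.0021]
```

```bash

python3 -m crank '-.23 .26 0 0 0 0; -.467 .513 0 0 0 0; -.467 .513 0 0 0 0; -.467 .513 0 0 0 0; -.467 .513 0 0 0 0' |tail -3
python3 -m crank '-.467 .513 0 0 0 0; -.467 .513 0 0 0 0; -.467 .513 0 0 0 0; -.467 .513 0 0 0 0; -.467 .513 0 0 0 0' |tail -3
python3 -m crank '-.23 .25 0 0 0 0; 0 0 .3 0 0 0; 0 0 .4 0 0 0; 0 0 .2 0 0 0; 0 0 0 0 0 0' |tail -3
python3 go.py .6333 .188 -.0228 87.7
python3 - <<'E'
from station import snapshot
import cv2
s=snapshot("side");c=s["image"][90:240,220:370,::-1]
cv2.imwrite("pics/g6.png",cv2.convertScaleAbs(cv2.resize(c,None,fx=4,fy=4,interpolation=cv2.INTER_CUBIC),alpha=2.))
E
```

```text
force: [-0.7, -0.3, -1.0]
finger_gap: 0.436
gripper_force: 40.2
force: [0.3, -0.6, -0.4]
finger_gap: 0.434
gripper_force: 40.2
force: [-0.3, -0.3, -0.3]
finger_gap: 0.441
gripper_force: 40.2
t 18.9 pos [0.6314 0.1871 0.0854] gap 0.441 gf 40.2 F [-0.3 -0.3 -0.3]
 shift/0.04 now-axes [-0.061  0.028  2.704]  after-turn [-0.047  0.026  2.704]  turn/90 [-0.0006 -0.0034 -0.002 ]
```

View pics/g6.png

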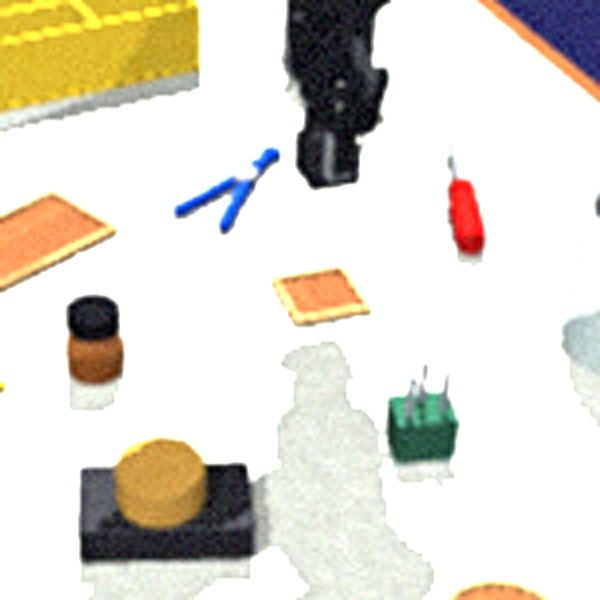

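The block is held level at (330,165), in line with its tray at (322,296). Lowering.

```bash

python3 -m crank '-.04 .02 .3 0 0 0; 0 0 .5 0 0 0; 0 0 .5 0 0 0; 0 0 .5 0 0 0; 0 0 .4 0 0 0' |tail -3
python3 -m crank '0 0 .2 0 0 0; 0 0 .1 0 0 0; 0 0 .05 0 0 0; 0 0 0 0 0 0; 0 0 0 0 0 0' |tail -3
python3 go.py .6333 .188 -.0228 87.7
python3 -m crank '0 0 .04 0 0 0; 0 0 .03 0 0 0; 0 0 .03 0 0 0; 0 0 0 0 0 0; 0 0 0 0 0 0' |tail -3
python3 go.py .6333 .188 -.0228 87.7
```

```text
force: [-0.5, -0.3, -1.0]
finger_gap: 0.436
gripper_force: 40.2
force: [0.2, 0.4, -0.6]
finger_gap: 0.435
gripper_force: 40.2
t 19.95 pos [ 0.636   0.1883 -0.0134] gap 0.435 gf 40.2 F [ 0.2  0.4 -0.6]
 shift/0.04 now-axes [ 0.068 -0.011  0.234]  after-turn [ 0.068 -0.011  0.234]  turn/90 [ 0.0002  0.001  -0.0021]
force: [0.2, -0.4, -1.6]
finger_gap: 0.436
gripper_force: 40.2
t 20.45 pos [ 0.6353  0.1882 -0.0184] gap 0.436 gf 40.2 F [ 0.2 -0.4 -1.6]
 shift/0.04 now-axes [ 0.05  -0.007  0.111]  after-turn [ 0.05  -0.006  0.111]  turn/90 [-0.     -0.0001 -0.0022]
```

```bash

python3 -m crank '.04 0 .04 0 0 0; 0 0 .03 0 0 0; 0 0 .02 0 0 0; 0 0 0 0 0 0; 0 0 0 0 0 0' |tail -3
python3 -m crank '0 0 .02 0 0 0; 0 0 .01 0 0 0; 0 0 0 0 0 0; 0 0 0 0 0 0; 0 0 0 0 0 0' |tail -3
python3 go.py .6333 .188 -.0228 87.7
```

```text
force: [-0.3, 0.5, -0.6]
finger_gap: 0.436
gripper_force: 40.2
force: [-0.8, 0.4, 0.7]
finger_gap: 0.433
gripper_force: 40.3
t 21.45 pos [ 0.6338  0.1883 -0.023 ] gap 0.433 gf 40.3 F [-0.8  0.4  0.7]
 shift/0.04 now-axes [ 0.013 -0.007 -0.004]  after-turn [ 0.013 -0.007 -0.004]  turn/90 [ 0.      0.0001 -0.0023]
```

```bash

python3 -m crank '0 0 .02 0 0 0; 0 0 .01 0 0 0; 0 0 0 0 0 0; 0 0 0 0 0 0; 0 0 0 0 0 0' |tail -3
python3 -m crank '0 0 0 0 0 0; 0 0 0 0 0 0; 0 0 0 0 0 0; 0 0 0 0 0 0; 0 0 0 0 0 0' 1 40 |tail -2
python3 -m crank '0 0 0 0 0 0; 0 0 -.3 0 0 0; 0 0 -.6 0 0 0; 0 0 -.8 0 0 0; 0 0 -.8 0 0 -.021' |tail -2
python3 -m crank '.5 -.5 -.6 0 0 0; .6 -.6 0 0 0 0; .6 -.6 0 0 0 0; .6 -.6 0 0 0 0; 0 0 0 0 0 0' |tail -2
python3 go.py .4388 -.0115 .0 90
python3 - <<'E'
from station import snapshot
from h import *
for n in("side","top"):
    s=snapshot(n);P,c=cloud(s)
    m=(abs(P[:,0]-.6333)<.033)&(abs(P[:,1]-.188)<.033)&(P[:,2]>.028)&(P[:,2]<.05)
    if m.sum()>5: print(n,m.sum(),cv2.minAreaRect(np.float32(P[m][:,:2]*1000)),np.median(P[m][:,2]))
    m=(abs(P[:,0]-.44)<.04)&(abs(P[:,1]+.012)<.04)&(P[:,2]>.052)&(P[:,2]<.066)
    if m.sum()>5: print(n,m.sum(),cv2.minEnclosingCircle(np.float32(P[m][:,:2]*1000)),np.median(P[m],0))
E
```

```text
force: [-1.7, 0.6, 7.1]
finger_gap: 0.432
gripper_force: 41.2
finger_gap: 1.0
gripper_force: 0.0
finger_gap: 1.004
gripper_force: 0.0
finger_gap: 1.0
gripper_force: 0.0
t 23.45 pos [0.5365 0.0954 0.1004] gap 1.0 gf 0.0 F [-0.2  0.2 -0.7]
 shift/0.04 now-axes [ 2.396 -2.701  2.522]  after-turn [ 2.443 -2.671  2.509]  turn/90 [-0.0004 -0.003  -0.0083]
side 99 ((630.4717407226562, 184.27272033691406), (37.90517807006836, 39.02519607543945), 88.70467376708984) 0.03216228930373582
side 293 ((435.3581848144531, -14.119152069091797), 28.378618240356445) [ 0.43568766 -0.0165581   0.05592227]
top 254 ((439.4143981933594, -10.259771347045898), 28.177392959594727) [ 0.43861488 -0.009478    0.05807825]
```

The square block is in its tray, flat, at about 88.7°. Next is the wide disc at (0.439,-0.0105).

```bash

python3 -m crank '.4 -.44 0 0 0 -.008; .6 -.67 0 0 0 0; .6 -.67 .2 0 0 0; .6 -.67 .3 0 0 0; .24 -.22 .3 0 0 0' |tail -2
python3 -m crank '0 0 .3 0 0 0; 0 0 0 0 0 0; 0 0 0 0 0 0; 0 0 0 0 0 0; 0 0 0 0 0 0' |tail -2
python3 go.py .439 -.0105 .0 90
```

```text
finger_gap: 1.003
gripper_force: 0.0
finger_gap: 0.998
gripper_force: 0.0
t 24.55 pos [ 0.4442 -0.0093  0.0563] gap 0.998 gf 0.0 F [-0.4 -0.   0.2]
 shift/0.04 now-axes [ 0.132 -0.029  1.406]  after-turn [ 0.13  -0.03   1.406]  turn/90 [-0.0003  0.0011  0.0019]
```

```bash

python3 -m crank '.11 -.03 .3 0 0 0; 0 0 .3 0 0 0; 0 0 .3 0 0 0; 0 0 .2 0 0 0; 0 0 0 0 0 0' |tail -2
python3 go.py .439 -.0105 .0 90
python3 -m crank '0 0 .15 0 0 0; 0 0 .1 0 0 0; 0 0 0 0 0 0; 0 0 0 0 0 0; 0 0 0 0 0 0' |tail -2
python3 go.py .439 -.0105 .0 90
for i in 1 2; do python3 -m crank '0 0 0 0 0 0; 0 0 0 0 0 0; 0 0 0 0 0 0; 0 0 0 0 0 0; 0 0 0 0 0 0' -1 80 | tail -3; done
python3 go.py .439 -.0105 .0 90
```

```text
finger_gap: 0.997
gripper_force: 0.0
t 25.05 pos [ 0.4385 -0.0105  0.0112] gap 0.997 gf 0.0 F [-0.3 -0.2 -0.2]
 shift/0.04 now-axes [-0.012 -0.     0.279]  after-turn [-0.011 -0.     0.279]  turn/90 [ 0.0002 -0.0008  0.0014]
finger_gap: 1.002
gripper_force: 0.0
t 25.55 pos [ 0.4389 -0.0108  0.0019] gap 1.002 gf 0.0 F [ 0.3  1.  -0.3]
 shift/0.04 now-axes [-0.003  0.007  0.047]  after-turn [-0.003  0.007  0.047]  turn/90 [-0.0001  0.0002  0.0012]
force: [-0.4, -0.2, 7.7]
finger_gap: 0.626
gripper_force: 82.0
force: [-0.2, -1.1, 8.4]
finger_gap: 0.625
gripper_force: 82.0
t 26.55 pos [ 0.439  -0.0109  0.0025] gap 0.625 gf 82.0 F [-0.2 -1.1  8.4]
 shift/0.04 now-axes [-0.001  0.01   0.063]  after-turn [-0.001  0.01   0.063]  turn/90 [-0.0003  0.0006  0.0013]
```

```bash

python3 -m crank '0 0 -.1 0 0 0; 0 0 -.2 0 0 0; 0 0 -.4 0 0 0; 0 0 -.5 0 0 0; 0 0 -.5 0 0 0' |tail -3
python3 -m crank '-.2 -.19 -.4 0 0 0; -.48 -.44 0 0 0 0; -.48 -.44 0 0 0 0; -.48 -.44 0 0 0 0; -.48 -.44 0 0 0 0' |tail -3
python3 -m crank '-.48 -.44 0 0 0 0; -.48 -.44 0 0 0 0; -.48 -.44 0 0 0 0; -.3 -.25 0 0 0 0; -.1 -.1 0 0 0 0' |tail -3
python3 -m crank '0 0 .3 0 0 0; 0 0 .4 0 0 0; 0 0 .3 0 0 0; 0 0 0 0 0 0; 0 0 0 0 0 0' |tail -3
python3 go.py .601 -.159 -.0248 90
python3 - <<'E'
from station import snapshot
import cv2
s=snapshot("side");c=s["image"][140:300,250:410,::-1]
cv2.imwrite("pics/g7.png",cv2.convertScaleAbs(cv2.resize(c,None,fx=3.5,fy=3.5,interpolation=cv2.INTER_CUBIC),alpha=2.))
E
```

```text
force: [0.7, -0.7, -5.1]
finger_gap: 0.624
gripper_force: 85.0
force: [0.5, 0.8, -4.4]
finger_gap: 0.622
gripper_force: 85.4
force: [0.1, -0.9, -4.8]
finger_gap: 0.624
gripper_force: 85.3
force: [0.3, 0.1, -4.7]
finger_gap: 0.625
gripper_force: 85.2
t 28.55 pos [ 0.5966 -0.1545  0.0451] gap 0.625 gf 85.2 F [ 0.3  0.1 -4.7]
 shift/0.04 now-axes [-0.114 -0.115  1.746]  after-turn [-0.111 -0.113  1.747]  turn/90 [ 0.0006 -0.0011  0.0015]
```

View pics/g7.png

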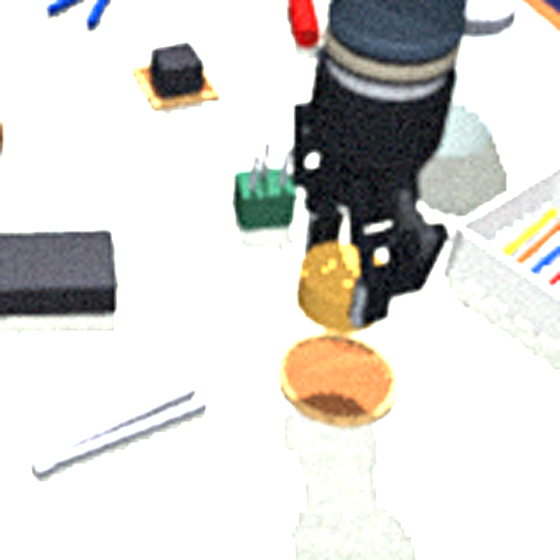

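The disc hangs level at (340,290) just above its dish (338,380), and the square block sits in its tray at (177,72). Lowering.

```bash

python3 -m crank '-.1 -.1 .2 0 0 0; 0 0 .4 0 0 0; 0 0 .4 0 0 0; 0 0 .3 0 0 0; 0 0 .15 0 0 0' |tail -3
python3 -m crank '0 0 .08 0 0 0; 0 0 .04 0 0 0; 0 0 0 0 0 0; 0 0 0 0 0 0; 0 0 0 0 0 0' |tail -3
python3 go.py .601 -.159 -.0248 90
```

```text
force: [-0.2, 0.6, -5.0]
finger_gap: 0.623
gripper_force: 85.2
force: [0.9, 0.3, -4.7]
finger_gap: 0.622
gripper_force: 85.2
t 29.6 pos [ 0.6019 -0.1594 -0.0165] gap 0.622 gf 85.2 F [ 0.9  0.3 -4.7]
 shift/0.04 now-axes [0.022 0.01  0.208]  after-turn [0.022 0.01  0.208]  turn/90 [-0.0003  0.0007  0.0013]
```

```bash

python3 -m crank '0.02 0.01 .05 0 0 0; 0 0 .05 0 0 0; 0 0 .05 0 0 0; 0 0 .02 0 0 0; 0 0 0 0 0 0' |tail -3
python3 -m crank '0 0 .02 0 0 0; 0 0 .01 0 0 0; 0 0 0 0 0 0; 0 0 0 0 0 0; 0 0 0 0 0 0' |tail -3
python3 go.py .601 -.159 -.0248 90
```

```text
force: [0.1, -0.3, -4.7]
finger_gap: 0.627
gripper_force: 85.2
force: [-2.2, -0.0, 6.1]
finger_gap: 0.621
gripper_force: 86.1
t 30.6 pos [ 0.6007 -0.1589 -0.0243] gap 0.621 gf 86.1 F [-2.2 -0.   6.1]
 shift/0.04 now-axes [-0.007 -0.004  0.011]  after-turn [-0.007 -0.004  0.011]  turn/90 [-0.0001  0.0002  0.0012]
```

```bash

python3 -m crank '0 0 0 0 0 0; 0 0 0 0 0 0; 0 0 0 0 0 0; 0 0 0 0 0 0; 0 0 0 0 0 0' 1 80 |tail -2
python3 -m crank '0 0 0 0 0 0; 0 0 -.3 0 0 0; 0 0 -.6 0 0 0; 0 0 -.8 0 0 0; 0 0 -.6 0 0 0' |tail -2
python3 -m crank '.4 .37 0 0 0 0; .7 .66 0 0 0 0; .7 .66 0 0 0 0; .7 .66 0 0 0 0; .7 .66 0 0 0 0' |tail -2
python3 -m crank '.6 .53 0 0 0 0; .2 .2 0 0 0 0; 0 0 0 0 0 .063; 0 0 0 0 0 .063; 0 0 0 0 0 .062' |tail -2
python3 go.py .4406 -.0093 -.033 73.2
python3 - <<'E'
from station import snapshot
from h import *
for n in("side",):
    s=snapshot(n);P,c=cloud(s)
    m=(abs(P[:,0]-.6)<.033)&(abs(P[:,1]+.16)<.035)&(P[:,2]>.025)&(P[:,2]<.05)
    if m.sum()>5: print(n,m.sum(),cv2.minEnclosingCircle(np.float32(P[m][:,:2]*1000)),np.median(P[m][:,2]))
cv2.imwrite("pics/g8.png",cv2.convertScaleAbs(cv2.resize(s["image"][110:290,200:440,::-1],None,fx=3,fy=3,interpolation=cv2.INTER_CUBIC),alpha=2.))
E
```

```text
finger_gap: 0.997
gripper_force: 0.0
finger_gap: 1.0
gripper_force: 0.0
finger_gap: 0.997
gripper_force: 0.0
finger_gap: 1.0
gripper_force: 0.0
t 32.6 pos [ 0.4423 -0.0103  0.0676] gap 1.0 gf 0.0 F [-0.5  0.7  0.7]
 shift/0.04 now-axes [0.057 0.01  2.515]  after-turn [0.049 0.01  2.516]  turn/90 [-0.      0.0022 -0.0027]
side 370 ((597.5924072265625, -161.2047882080078), 28.578062057495117) 0.02888418620857846
```

View pics/g8.png

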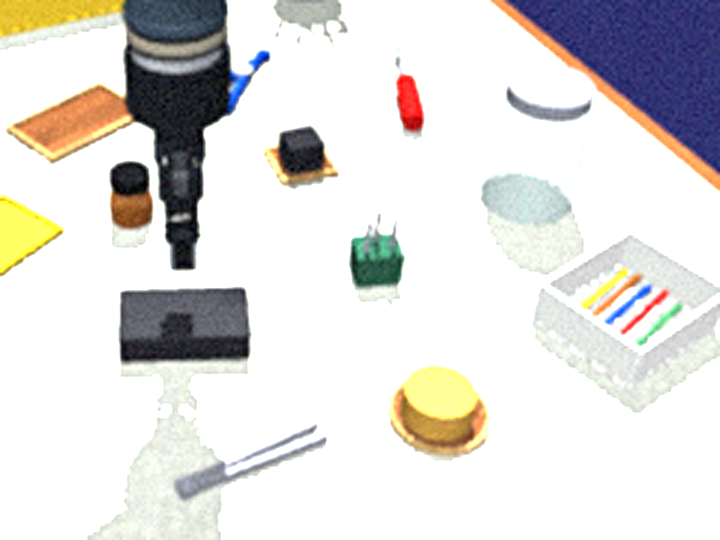

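The wide disc sits in its dish at (438,410), and the gripper is centred over the slab at (184,325) and in line with it. Descending.

```bash

python3 -m crank '.04 0 .3 0 0 0; 0 0 .5 0 0 0; 0 0 .5 0 0 0; 0 0 .4 0 0 0; 0 0 .2 0 0 0' |tail -2
python3 -m crank '0 0 0 0 0 0; 0 0 0 0 0 0; 0 0 0 0 0 0; 0 0 0 0 0 0; 0 0 0 0 0 0' |tail -4
python3 go.py .4406 -.0093 -.033 73.2; python3 - <<'E'
from h import *
from station import snapshot
P,c=cloud(snapshot("side"));m=(P[:,2]>.024)&(P[:,2]<.034)&(abs(P[:,0]-.44)<.08)&(abs(P[:,1]+.01)<.06)
print(cv2.minAreaRect(np.float32(P[m][:,:2]*1000)))
E
```

```text
finger_gap: 0.998
gripper_force: 0.0
tool_rot: [0.146, 0.989, -0.0, 0.001]
force: [-0.4, 0.5, 0.9]
finger_gap: 0.996
gripper_force: 0.0
t 33.65 pos [ 0.4392 -0.0092 -0.0086] gap 0.996 gf 0.0 F [-0.4  0.5  0.9]
 shift/0.04 now-axes [-0.033  0.007  0.611]  after-turn [-0.034  0.007  0.611]  turn/90 [0.     0.0008 0.    ]
((439.1302490234375, -13.888336181640625), (61.666622161865234, 108.5252914428711), 73.5113296508789)
```

```bash

python3 -m crank '-.03 0 .2 0 0 0; 0 0 .2 0 0 0; 0 0 .13 0 0 0; 0 0 .06 0 0 0; 0 0 0 0 0 0' |tail -3
python3 go.py .4406 -.0093 -.033 73.2
for i in 1 2; do python3 -m crank '0 0 0 0 0 0; 0 0 0 0 0 0; 0 0 0 0 0 0; 0 0 0 0 0 0; 0 0 0 0 0 0' -1 80 | tail -3; done
python3 go.py .4406 -.0093 -.033 73.2
```

```text
force: [-0.4, -0.2, 0.4]
finger_gap: 1.002
gripper_force: 0.0
t 34.2 pos [ 0.4395 -0.0093 -0.0334] gap 1.002 gf 0.0 F [-0.4 -0.2  0.4]
 shift/0.04 now-axes [-0.027  0.008 -0.009]  after-turn [-0.027  0.008 -0.009]  turn/90 [-0.     -0.001  -0.0001]
force: [0.2, -0.3, 5.3]
finger_gap: 0.709
gripper_force: 87.7
force: [-0.2, 0.9, 5.9]
finger_gap: 0.708
gripper_force: 87.7
t 35.2 pos [ 0.4401 -0.0094 -0.0321] gap 0.708 gf 87.7 F [-0.2  0.9  5.9]
 shift/0.04 now-axes [-0.013  0.005  0.022]  after-turn [-0.013  0.005  0.022]  turn/90 [ 0.      0.0004 -0.0001]
```

```bash

python3 -m crank '0 0 -.1 0 0 0; 0 0 -.2 0 0 0; 0 0 -.4 0 0 0; 0 0 -.5 0 0 0; 0 0 -.6 0 0 0' |tail -3
python3 -m crank '0 0 -.6 0 0 -.04; 0 0 -.3 0 0 -.085; 0 0 0 0 0 -.085; 0 0 0 0 0 -.085; 0 0 0 0 0 -.085' |tail -3
python3 -m crank '0 0 0 0 0 -.079; 0 0 0 0 0 0; 0 0 0 0 0 0; 0 0 0 0 0 0; 0 0 0 0 0 0' |tail -3
python3 go.py .4353 .3401 -.0295 114.5
```

```text
force: [0.4, -0.6, -4.2]
finger_gap: 0.707
gripper_force: 87.4
force: [-0.5, 0.2, -3.8]
finger_gap: 0.706
gripper_force: 87.4
force: [-0.2, -1.2, -3.8]
finger_gap: 0.705
gripper_force: 87.4
t 36.7 pos [ 0.4398 -0.0094  0.0753] gap 0.705 gf 87.4 F [-0.2 -1.2 -3.8]
 shift/0.04 now-axes [-3.512  8.002  2.621]  after-turn [-3.52   7.998  2.62 ]  turn/90 [ 0.0001 -0.0001 -0.0007]
```

```bash

python3 -m crank '-.12 .29 0 0 0 0; -.25 .57 0 0 0 0; -.25 .57 0 0 0 0; -.25 .57 0 0 0 0; -.25 .57 0 0 0 0' |tail -3
python3 -m crank '-.25 .57 0 0 0 0; -.25 .57 0 0 0 0; -.25 .57 0 0 0 0; -.25 .57 0 0 0 0; -.25 .57 0 0 0 0' |tail -3
python3 -m crank '-.25 .57 0 0 0 0; -.25 .57 0 0 0 0; -.25 .57 0 0 0 0; -.25 .57 0 0 0 0; -.13 .28 0 0 0 0' |tail -3
python3 -m crank '0 0 .2 0 0 0; 0 0 .4 0 0 0; 0 0 .4 0 0 0; 0 0 .2 0 0 0; 0 0 0 0 0 0' |tail -3
python3 go.py .4353 .3401 -.0295 114.5
python3 - <<'E'
from station import snapshot
import cv2
s=snapshot("side");a=cv2.resize(s["image"][90:240,150:300,::-1],(450,450),interpolation=cv2.INTER_CUBIC)
b=cv2.resize(snapshot("top")["image"][140:240,110:187,::-1],(346,450),interpolation=cv2.INTER_CUBIC)
cv2.imwrite("pics/g9.png",cv2.convertScaleAbs(cv2.hconcat([a,b]),alpha=2.))
E
```

```text
force: [-0.4, -0.5, -3.3]
finger_gap: 0.705
gripper_force: 87.5
force: [0.1, -1.3, -3.1]
finger_gap: 0.707
gripper_force: 87.5
force: [0.1, 0.4, -2.9]
finger_gap: 0.705
gripper_force: 87.5
force: [0.1, 1.4, -3.8]
finger_gap: 0.713
gripper_force: 87.5
t 38.7 pos [0.4336 0.3376 0.0257] gap 0.713 gf 87.5 F [ 0.1  1.4 -3.8]
 shift/0.04 now-axes [-0.071  0.041  1.38 ]  after-turn [-0.065  0.04   1.38 ]  turn/90 [-0.0002 -0.0028 -0.0006]
```

View pics/g9.png

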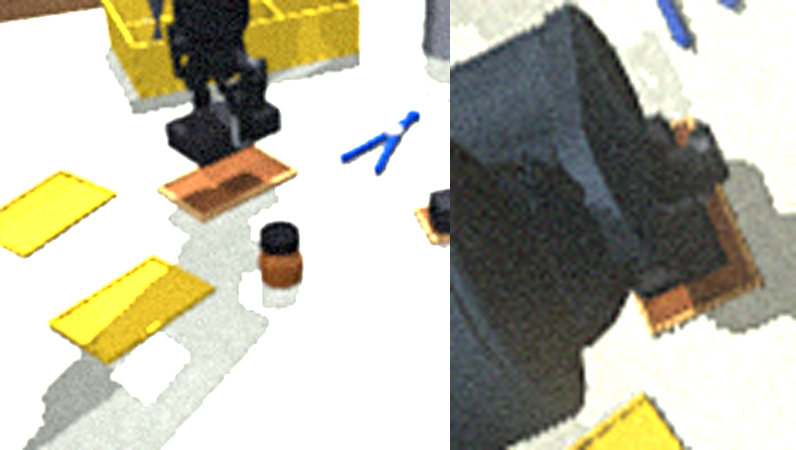

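The slab hangs level at (225,130) in line with the brown tray at (230,180), the jar at (281,253) is untouched, and the top view (right) agrees. Lowering.

```bash

python3 -m crank '-.05 .03 .2 0 0 0; 0 0 .3 0 0 0; 0 0 .3 0 0 0; 0 0 .2 0 0 0; 0 0 .1 0 0 0' |tail -3
python3 -m crank '0 0 .04 0 0 0; 0 0 0 0 0 0; 0 0 0 0 0 0; 0 0 0 0 0 0; 0 0 0 0 0 0' |tail -3
python3 go.py .4353 .3401 -.0295 114.5
```

```text
force: [-0.5, -0.2, -3.4]
finger_gap: 0.711
gripper_force: 87.7
force: [-0.8, -0.8, -3.3]
finger_gap: 0.707
gripper_force: 87.7
t 39.8 pos [ 0.4366  0.3412 -0.0179] gap 0.707 gf 87.7 F [-0.8 -0.8 -3.3]
 shift/0.04 now-axes [ 0.041 -0.011  0.29 ]  after-turn [ 0.04  -0.011  0.29 ]  turn/90 [ 0.      0.0005 -0.    ]
```

```bash

python3 -m crank '.03 -.01 .06 0 0 0; 0 0 .06 0 0 0; 0 0 .05 0 0 0; 0 0 .04 0 0 0; 0 0 0 0 0 0' |tail -3
python3 go.py .4353 .3401 -.0295 114.5
python3 -m crank '0 0 .03 0 0 0; 0 0 .03 0 0 0; 0 0 0 0 0 0; 0 0 0 0 0 0; 0 0 0 0 0 0' |tail -3
python3 go.py .4353 .3401 -.0295 114.5
```

```text
force: [-0.5, 0.1, -3.8]
finger_gap: 0.709
gripper_force: 87.7
t 40.3 pos [ 0.4352  0.34   -0.027 ] gap 0.709 gf 87.7 F [-0.5  0.1 -3.8]
 shift/0.04 now-axes [-0.003  0.     0.061]  after-turn [-0.003  0.     0.061]  turn/90 [-0.     -0.0004 -0.    ]
force: [-0.1, -0.2, -3.0]
finger_gap: 0.71
gripper_force: 87.8
t 40.8 pos [ 0.4355  0.3402 -0.0291] gap 0.71 gf 87.8 F [-0.1 -0.2 -3. ]
 shift/0.04 now-axes [ 0.005 -0.     0.01 ]  after-turn [ 0.005 -0.     0.01 ]  turn/90 [ 0.      0.0001 -0.    ]
```

```bash

python3 -m crank '0 0 .03 0 0 0; 0 0 0 0 0 0; 0 0 0 0 0 0; 0 0 0 0 0 0; 0 0 0 0 0 0' |sed -n '2p;4p'
python3 -m crank '0 0 .02 0 0 0; 0 0 0 0 0 0; 0 0 0 0 0 0; 0 0 0 0 0 0; 0 0 0 0 0 0' |sed -n '2p;4p'
```

```text
tcp_pos: [0.4355, 0.3402, -0.0291]
force: [-1.3, -1.1, 5.2]
tcp_pos: [0.4355, 0.3402, -0.0291]
force: [-1.7, -1.3, 11.0]
```

Contact. Releasing, lifting straight up, moving clear and checking everything.

```bash

python3 -m crank '0 0 0 0 0 0; 0 0 0 0 0 0; 0 0 0 0 0 0; 0 0 0 0 0 0; 0 0 0 0 0 0' 1 80 |tail -2
python3 -m crank '0 0 0 0 0 0; 0 0 -.3 0 0 0; 0 0 -.6 0 0 0; 0 0 -.8 0 0 0; 0 0 -.8 0 0 0' |tail -2
python3 -m crank '0 0 -.8 0 0 0; 0 0 -.8 0 0 0; 0 .5 -.5 0 0 0; 0.3 .8 0 0 0 0; .3 .8 0 0 0 0' |tail -2
python3 -m crank '.5 .8 0 0 0 0; .5 .8 0 0 0 0; 0.5 .8 0 0 0 0; 0.3 .3 0 0 0 0; 0 0 0 0 0 0' |head -2
python3 - <<'E'
from station import snapshot
from h import *
q={n:snapshot(n) for n in("side","top")}
for n,s in q.items():
    P,c=cloud(s)
    for k,x,y,r,a,b in(("sd",.439,-.3206,.022,.028,.05),("sq",.6333,.188,.033,.028,.05),("wd",.601,-.159,.038,.025,.05),("slab",.4353,.3401,.075,.027,.05),("jar",.441,.161,.035,.05,.065),("stand",.62,.008,.03,.03,.06)):
        m=(abs(P[:,0]-x)<r)&(abs(P[:,1]-y)<r)&(P[:,2]>a)&(P[:,2]<b)
        if m.sum()>5: print(n,k,m.sum(),np.round(np.hstack(cv2.minAreaRect(np.float32(P[m][:,:2]*1000))[:2]+(cv2.minAreaRect(np.float32(P[m][:,:2]*1000))[2],)),1),np.median(P[m][:,2]).round(4))
cv2.imwrite("pics/end.png",cv2.convertScaleAbs(cv2.vconcat([cv2.resize(q["top"]["image"][112:222,132:392,::-1],(660,279)),cv2.resize(q["side"]["image"][110:370,90:510,::-1],(518,320)).repeat(1,0) if 0 else cv2.copyMakeBorder(cv2.resize(q["side"]["image"][110:370,90:510,::-1],(518,320)),0,0,0,142,0)]),alpha=1.8))
E
```

```text
finger_gap: 1.001
gripper_force: 0.0
finger_gap: 0.998
gripper_force: 0.0
finger_gap: 1.0
gripper_force: 0.0
t: 43.8
tcp_pos: [0.266, 0.4752, 0.1534]
side sd 158 [ 439.7 -323.9   24.4   24.7   28.5] 0.0333
side sq 99 [629.9 184.9  38.1  37.   87.5] 0.0321
side wd 369 [ 597.6 -161.8   54.7   54.2   65.1] 0.0288
side slab 365 [434.6 337.  110.9  64.5  24.7] 0.0303
side jar 94 [442.8 158.4  37.2  37.2  79.3] 0.0528
side stand 156 [625.7   4.1  34.2  41.4  80. ] 0.033
top sd 57 [ 442.3 -319.5   23.5   24.4   23.7] 0.0347
top sq 143 [632.9 189.6  38.7  37.7  88.6] 0.0344
top wd 235 [ 600.3 -157.9   51.8   55.5   86.7] 0.0309
top slab 684 [438.1 341.7 110.8  62.6  24.1] 0.0334
top jar 128 [446.4 165.4  37.   38.5  88.5] 0.0556
top stand 123 [629.1   9.2  33.   41.5  79.9] 0.0354
```

View pics/end.png

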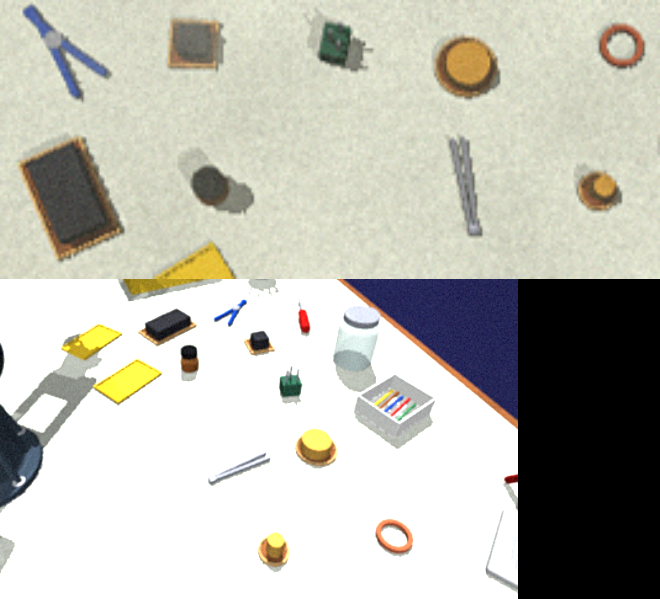

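All four blocks lie flat in their own places: the slab at (70,197), the square block at (193,43), the wide disc at (468,65) and the small disc at (602,188). The jar and the stand have not moved. Handing in.

```bash
python3 -c "
from station import manip;print(manip.sign_off())"
```

```text
the job is handed in; nothing more can be done
None
```

The job is handed in at about 44 s of the 106 s allowed: the final pictures show all four blocks released and flat in their own tray or dish, with the jar and mandrel stand where they started; sign-off returned no verdict.

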